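Roll the glue caddy into its bay

TASK

Roll the glue caddy forward on the bench until both of its swivelling front castors trail straight behind their pivots, and only then steer it in between the cheeks of its parking bay. Push it gently home by feel, against the spring buffer, until the catch has dropped behind its nose rail and holds it, then let go. Keep its wheels on the bench and what it carries standing, never ram the bay, and leave the other things on the bench alone.

Things in the scene. Friction and masses are not known exactly. Their poses are not given: they have to be found in the camera images.
- caddy: Plywood tray caddy on four small twin-wheel castors, 0.7 to 1 kg with its load. Origin on the bench under the tray's middle; x = forward (towards the nose rail), y = its left, z up. Tray 180 (x) by 126 (y) mm, underside 38 and rim 74 mm above the bench, two crossing dividers inside. It rolls with about 0.5 N of push, more while the castors swing round
- push_bar (a point): Middle of the caddy's push bar: level steel tube 12 mm thick, 104 mm long along the caddy's y, 122 mm behind the caddy's origin, 105 mm above the bench, carried at its ends by legs that slope forward and down to the tray's rear. 26 mm of free air between bar and tray, nothing behind. Axes as the caddy's
- rear_axle (a point): Midway between the caddy's two rear wheels, which do not swivel: 60 mm behind the caddy's origin (62 mm ahead of the push bar), 14 mm above the bench = wheel radius; the wheels stand 90 mm apart. Sideways they only skid. Axes as the caddy's
- nose_rail (a point): Middle of the caddy's nose rail: level steel rod 8 mm thick, 96 mm long along the caddy's y, 130 mm ahead of the caddy's origin, 55 mm above the bench. Axes as the caddy's
- castor_left (a joint): Swivel angle of the left front castor, rad, unlimited; pivot 55 mm ahead and 36 mm left of the caddy's origin, trail 12 mm. 0 (or a whole turn, 6.28) = wheel straight behind its pivot, trailing; 3.14 = wheel ahead of it; positive = anticlockwise from above. Starts swung out by 0.7 to 2.75; swings to trailing in about 60 mm of straight forward rolling
- castor_right (a joint): The same for the right front castor (36 mm right of the middle)
- bay: Dark wooden parking bay fixed on the bench. Origin on the bench, midway along the front edge of its rear sill; x = inward (the way the caddy goes in), y = left, z up. Two cheeks 55 mm high run from x -160 mm to 0, 142 mm clear between them (caddy: 126)
- bay_mouth (a point): On the bench in the middle of the bay's flared mouth, 205 mm before its origin: from here (about 185 mm clear) the 55 mm high flares narrow to the cheeks 45 mm farther in. Axes as the bay's
- bay_sill (a point): Top front edge of the 34 mm high sill, on the middle line, straight above the bay's origin; the tray passes over it. A steel plate, clamped on it by wing nuts through slots, carries the spring buffer and the catch. How far in it is set is not given: the buffer's face (17 mm across, 55 mm above the bench) is anywhere from 22 mm before to 3 mm past this edge. Axes as the bay's
- catch (a joint): Angle of the drop catch, rad: 0 = down (sprung), up to 0.9. Its bevelled tooth stands before the buffer and reaches down to 53 mm above the bench. The nose rail meets the bevel 17 mm before it meets the buffer, lifts it about 0.2 rad (up to 5 N), meets the buffer (5.5 mm travel, 2.5 N/mm); the tooth drops behind it 2 to 3 mm deeper, at 4 to 9 N. Over 20 N is ramming
- glue_bottle: White glue bottle with orange cap, 44 mm across, 110 mm tall, standing loose in the tray's front left compartment. Origin under its middle
- varnish_jar: Amber jar, 46 mm across, 62 mm tall, standing loose in the front right compartment. Origin under its middle
- block_plane: Bystander: block plane, 150 mm long, on the bench
- bar_clamp: Bystander: bar clamp, 260 mm long, lying on the bench
- mug: Bystander: dark steel mug, 80 mm across, 95 mm tall
- screwdriver: Bystander: screwdriver with wooden handle, 210 mm long
- bridge_blank: Bystander: dark wooden bar 160 by 34 by 12 mm
- spool_clamp: Bystander: wooden spool clamp, 38 mm across, 80 mm tall
Not all that is in view belongs to the job. Leave any blue or turquoise look-alike of the glue_bottle alone.

How it is judged:
By the outcome, as a careful person would: the job done as asked, in the order asked, and still so for the second after the job is handed in, with the robot touching nothing.
It also fails if it takes over 59 s, if anything falls off the work surface, if the arm or the gripper's body presses on something with over 40 N, if the wrist force passes 120 N, or if a joint passes its speed limit or range.

ROBOT

A 6-joint arm with a two-finger parallel gripper is mounted at the origin on the work surface. World frame = base frame: x ahead of the robot, y to its left, z up, the work surface at z = 0. Lengths are in m, angles in degrees, forces in N, time in s.
With the tool pointing down it reaches from about 0.375 to 0.75 m from the base axis. Payload 9 kg.
Tool frame: the origin (TCP) lies on the mounting face of the last link; the fingertips stand 173 mm ahead of it and the grasp point (between the pads) lies 155 mm ahead of it; z points along the fingers, y is the line along which they close (so a half turn about z gives the same grasp; the last joint's range is limited). The gripper opens to 85 mm and grips with 20 to 120 N. Pads are 22 mm wide; open, the fingers measure 114 mm over their backs; the gripper's body (76 mm by 85 mm) begins 54 mm behind the grasp point. The pads swing forward as they close: fully open they stand 13 mm farther back than shut.
Start: joints at [62.985, 5.964, 5.575, 89.605, 0, 77.527], TCP at [0.151, 0.581, 0.405] pointing down, gripper open.
Joint ranges: [-171.21, 171.21], [-48.23, 106.86], [-62.78, 66.21], [-105.2, 120.99], [-86.42, 89.51], [-180, 180]. Speed limits (degrees/s): [127.2, 127.2, 147.25, 180, 180, 180].

INTERFACE

Orientations are given as [roll, pitch, yaw] about the fixed x, y, z axes, in that order (R = Rz(yaw) Ry(pitch) Rx(roll)).
In Python, from bench import * gives the robot as it stands.
- The arm moves only by the tool drive_tool, never from a script. Its argument "plan" is a list of rows, each an object with "travel": the shift along the tool's x, y, z in cm, a list of three; "delta_rot": the turn, a rotation vector about the tool's x, y, z in degrees, a list of three; "claw": the finger opening in cm, from 0 to 8.54. In form: [{"travel": [dx, dy, dz], "delta_rot": [rx, ry, rz], "claw": claw}, ...]. A call has 1 to 10 rows; each row is the pose to reach, as a shift and turn from the pose commanded when the call began, along the tool's axes at that moment; what a row does not reach only later rows make up. A row lasts 1/10 s, in which the tool goes at most 50 mm and 8.59 degrees, less where a joint would pass 70% of its speed; a pose out of reach is approached as far as the arm can. A call with a gripper value outside its range is refused whole. The fingers move at their own pace and stop on an object; "squeeze" is the grip in N (left out, the last holds). Time passes only in rows, so rows that repeat a pose let the fingers close. It gives the time, the measured TCP pose, the force, the opening and the grip force at its end, in the units of the state.
- observe(): the state, without advancing time (a new reading comes with each control period).
- read_camera(name): name is "scene" or "top"; returns a dict with "image" (384x512x3 uint8, red, green, blue), "fx", "fy", "cx", "cy" (pixels), "rvec" (rotation vector, rad) and "tvec" (3), from world to camera coordinates, as OpenCV has them. Camera axes: x right, y down, z forward; pixel columns grow to the right and rows downward; lengths in m; the calibration is good to about 2 mm. A picture is of the moment at which its call begins. There is no depth.
- finish_job(): hands the job in; it is judged then, once.
The state is a dict: "t": time; "q": joint angles; "joint_vel": joint speeds; "joint_torque": joint torques, N m; "tcp_pos": TCP position; "orientation": TCP orientation; "wrist_force": force on the tool from outside, world axes, zero at the start; "ft_torque": the same for the moment, N m; "width": finger opening in m; "gripper_force": force on a finger pad.
Only numpy, scipy, OpenCV 4.12 (cv2) and the standard library are available. Lean on these libraries where they do the work, as an engineer would, in place of code of your own. Each camera call takes 0.05 s, during which the arm holds its last target. There are 200 camera calls.

## Working session

There is one attempt and no reset: what is moved stays moved. The work goes in short steps, Python scripts to look and compute and a tool call to move; the robot and the scene stay as the last step left them, time stands still between calls to the robot, and variables do not carry over. Pictures are saved under pics/ and viewed, at most 10 in all, crops included, and the job is handed in when it is done.

Besides the shell and the picture viewer there is one more tool, called after "Emit:" as a command line: name --argument value ..., lists and objects as JSON in quotes. drive_tool: Moves the arm, as the interface text tells. Its arguments: {"type":"object","properties":{"plan":{"type":"array","items":{"type":"object","properties":{"travel":{"type":"array","items":{"type":"number"}},"delta_rot":{"type":"array","items":{"type":"number"}},"claw":{"type":"number"}}}},"squeeze":{"type":"number"}},"required":["plan"]}

```bash
mkdir -p pics; cat > h.py <<'E'
from bench import *
import numpy as np, cv2
def cam(n):
    return read_camera(n)
def save(c,f,crop=None,s=1):
    im=c["image"][:,:,::-1]
    if crop: im=im[crop[1]:crop[3],crop[0]:crop[2]]
    cv2.imwrite(f,cv2.resize(im,None,fx=s,fy=s,interpolation=cv2.INTER_CUBIC))
def ray(c,u,v,z):
    R=cv2.Rodrigues(np.array(c["rvec"],float))[0];t=np.array(c["tvec"],float).ravel()
    d=R.T@np.array([(u-c["cx"])/c["fx"],(v-c["cy"])/c["fy"],1]);o=-R.T@t
    return o+d*(z-o[2])/d[2]
def proj(c,p):
    R=cv2.Rodrigues(np.array(c["rvec"],float))[0];t=np.array(c["tvec"],float).ravel()
    q=R@np.array(p,float)+t
    return c["fx"]*q[0]/q[2]+c["cx"],c["fy"]*q[1]/q[2]+c["cy"]
E
python3 - <<'E'
from h import *
for n in("scene","top"):
    c=cam(n);save(c,f"pics/{n}0.png",None,1.55);R=cv2.Rodrigues(np.array(c["rvec"],float))[0];print(n,-R.T@np.array(c["tvec"]).ravel(),c["fx"],R[2])
print(observe())
E
```

```text
scene [1.09485167 0.78199838 0.92597538] 401.0399825429431 [-0.44156629 -0.61174439 -0.65634443]
top [0.43558903 0.00991973 1.46173969] 475.873279680015 [ 0.09728826  0.00299868 -0.99525173]
{'t': 0.1, 'q': array([6.29838234e+01, 5.99594764e+00, 5.53292943e+00, 8.96041846e+01,
       1.49508275e-03, 7.75273758e+01]), 'joint_vel': array([-0.00872654, -0.23293329,  0.07055615, -0.04253399,  0.0579226 ,
       -0.02810786]), 'joint_torque': array([ 6.01201740e-03, -5.58203137e+01,  5.04723001e+01,  1.30260782e-02,
       -3.37926249e-04,  3.22000074e-05]), 'tcp_pos': array([0.15060998, 0.58070044, 0.40400588]), 'orientation': array([-1.79934706e+02, -1.59737911e-02,  1.65456438e+02]), 'wrist_force': array([-0.49913926, -0.90104039,  0.47136827]), 'ft_torque': array([ 0.00594042, -0.0678266 , -0.03579626]), 'gripper_force': 0.0, 'width': 0.08521597823039344}
```

View pics/top0.png

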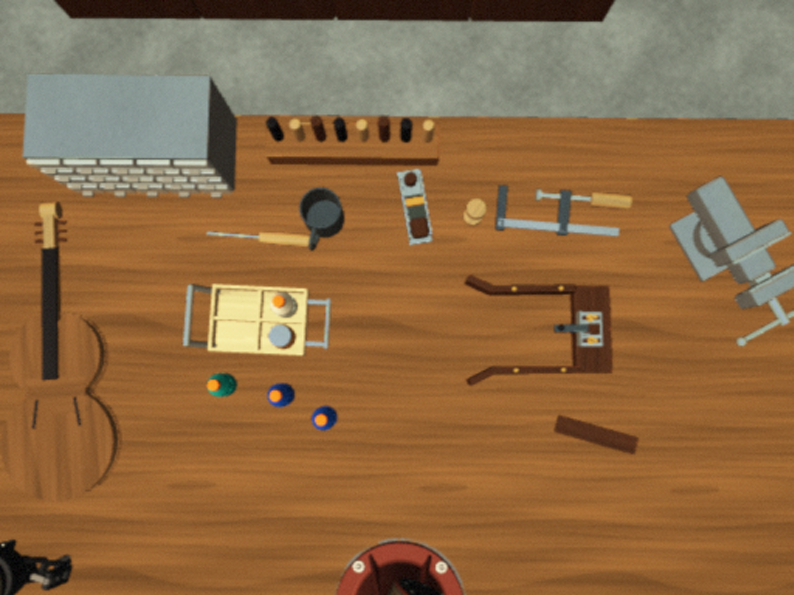

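View pics/scene0.png

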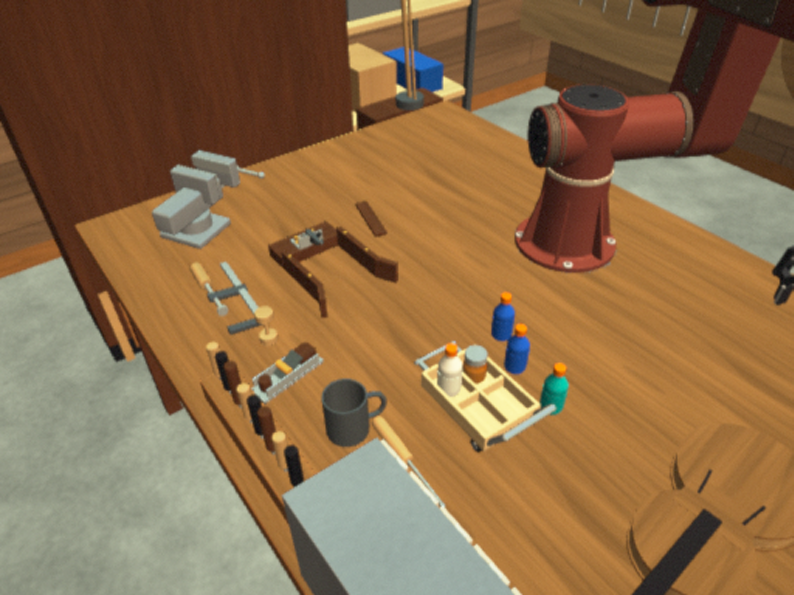

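The top view has the caddy at about (258,320) facing right (world −y), with its bar at (189,316). The bay is at (540,330), opening left. The bottles to leave alone are below the caddy, and the mug and screwdriver above it. I'll enlarge this area.

```bash
python3 - <<'E'
from h import *
c=cam("top")
im=c["image"][:,:,::-1]
a=cv2.resize(im[172:242,112:222],None,fx=7,fy=7,interpolation=cv2.INTER_CUBIC)
b=cv2.resize(im[170:252,295:400],None,fx=7,fy=7,interpolation=cv2.INTER_CUBIC)
cv2.imwrite("pics/a.png",a);cv2.imwrite("pics/b.png",b)
E
```

```text
(no output)
```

View pics/a.png

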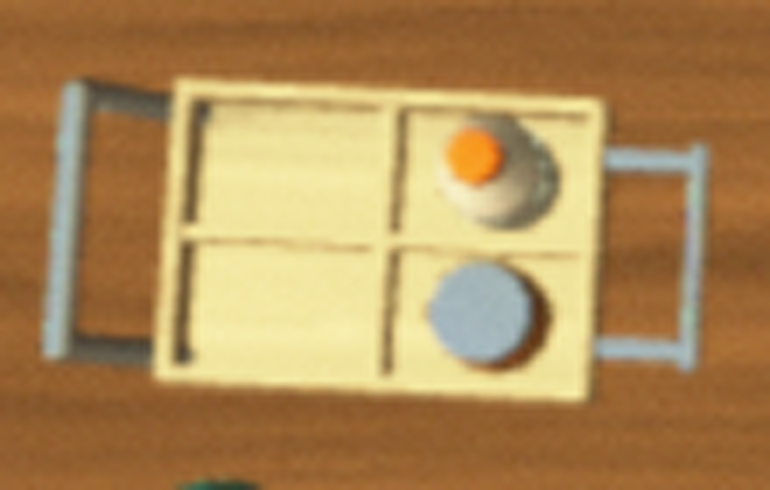

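View pics/b.png

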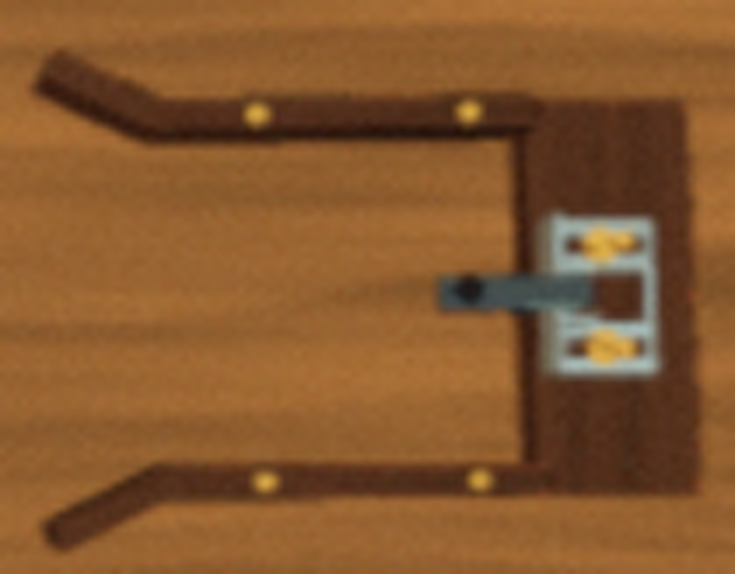

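```bash
python3 - <<'E'
from h import *
c=cam("top")
A=lambda u,v,z:ray(c,112+(u-3)/7,172+(v-3)/7,z)
B=lambda u,v,z:ray(c,295+(u-3)/7,170+(v-3)/7,z)
T=[A(*p,.074) for p in((175,80),(605,100),(590,400),(155,380))]
print("tray mid",np.mean(T,0),[np.linalg.norm(T[i]-T[i-1]) for i in range(4)])
bl,br=A(75,87,.110),A(57,352,.110);nl,nr=A(698,150,.059),A(687,367,.059)
bm,nm=(bl+br)/2,(nl+nr)/2
print("bar",bl,br,bm,np.linalg.norm(bl-br));print("nose",nm,np.linalg.norm(nl-nr),"dist",np.linalg.norm((nm-bm)[:2]))
yaw=lambda d:np.degrees(np.arctan2(d[1],d[0]))
print("yaw",yaw(nm-bm),yaw(T[1]-T[0]),yaw(T[2]-T[3]),yaw(bl-br)-90,yaw(nl-nr)-90)
s=[B(*p,.055) for p in((257,114),(469,112),(265,483),(480,481))]
print("screws",s,yaw(s[1]-s[0]),yaw(s[3]-s[2]),yaw(s[0]-s[2])-90,yaw(s[1]-s[3])-90, np.linalg.norm(s[0]-s[2]))
sb=[B(517,137,.0),B(530,462,.0)];print("sillbase",sb,np.mean(sb,0))
st=[B(526,137,.034),B(537,462,.034)];print("silltop",st,np.mean(st,0),yaw(st[0]-st[1])-90)
print("flare",B(37,85,.055),B(55,548,.055),B(150,140,.055),B(155,465,.055))
print("plate",B(545,295,.04),"catch tip",B(440,292,.065))
E
```

```text
tray mid [0.54227057 0.27093655 0.074     ] [np.float64(0.12595450161177182), np.float64(0.18093807632305134), np.float64(0.12575208575379349), np.float64(0.18143475982206758)]
bar [0.60088011 0.39113874 0.11      ] [0.49249473 0.39455938 0.11      ] [0.54668742 0.39284906 0.11      ] 0.10843934502453134
nose [0.53661443 0.14206421 0.059     ] 0.09190435415486392 dist 0.2509870608972568
yaw -92.30009757540327 -92.18054519595131 -92.115551003357 -91.80765646414102 -91.87457357350708
screws [array([ 0.60745357, -0.21584037,  0.055     ]), array([ 0.60909424, -0.3059287 ,  0.055     ]), array([ 0.45119793, -0.2181325 ,  0.055     ]), array([ 0.45284432, -0.30851407,  0.055     ])] -88.95665583157076 -88.95641303041663 -89.15958470846412 -89.05204776063431 0.15627245169092843
sillbase [array([ 0.60494852, -0.33930701,  0.        ]), array([ 0.46199105, -0.34292231,  0.        ])] [ 0.53346979 -0.34111466  0.        ]
silltop [array([ 0.60104305, -0.33506171,  0.034     ]), array([ 0.46140363, -0.33770265,  0.034     ])] [ 0.53122334 -0.33638218  0.034     ] -88.91651877308131
flare [ 0.61906689 -0.12234335  0.055     ] [ 0.42322294 -0.12981381  0.055     ] [ 0.59593412 -0.17032605  0.055     ] [ 0.45833032 -0.17191613  0.055     ]
plate [ 0.53246782 -0.34072697  0.04      ] catch tip [ 0.53163732 -0.2905218   0.065     ]
```

```bash
cat >> h.py <<'E'
def rows(start,targets):
    """start, targets: (x,y,z m, yaw deg) tool down. prints tool-frame cm rows"""
    x,y,z,w=start;a=np.radians(w)
    for X,Y,Z,W in targets:
        dx,dy=X-x,Y-y
        print([round(float(v),2) for v in(100*(np.cos(a)*dx+np.sin(a)*dy),100*(np.sin(a)*dx-np.cos(a)*dy),-100*(Z-z))],round(w-W,2))
def st():
    o=observe();print(round(o["t"],2),"tcp",np.round(o["tcp_pos"],4),"ori",np.round(o["orientation"],2),"F",np.round(o["wrist_force"],1),"T",np.round(o["ft_torque"],2),"w",round(o["width"],4),"g",round(o["gripper_force"],1))
E
python3 - <<'E'
from h import *
rows((.151,.581,.405,165.458),[(.5466,.3927,.335,177.9)])
c=cam("top")
for u,v in((213,385),(276,396),(321,418)): print(ray(c,u/1.55,v/1.55,.11))
print("mug handle",ray(c,314/1.55,246/1.55,.05),"driver",ray(c,310/1.55,242/1.55,.015))
E
```

```text
[-43.02, -8.29, 7.0] -12.44
[0.41802836 0.34177535 0.11      ]
[0.39916084 0.22640835 0.11      ]
[0.36027391 0.14376049 0.11      ]
mug handle [0.68685323 0.16939322 0.05      ] driver [0.70106523 0.18145641 0.015     ]
```

Emit:
drive_tool --plan '[{"travel": [-4.3,-0.83,0.7],"delta_rot": [0,0,-1.24],"claw": 2.4},{"travel": [-8.6,-1.66,1.4],"delta_rot": [0,0,-2.5],"claw": 2.4},{"travel": [-12.9,-2.49,2.1],"delta_rot": [0,0,-3.7],"claw": 2.4},{"travel": [-17.2,-3.32,2.8],"delta_rot": [0,0,-5],"claw": 2.4},{"travel": [-21.5,-4.15,3.5],"delta_rot": [0,0,-6.2],"claw": 2.4},{"travel": [-25.8,-4.98,4.2],"delta_rot": [0,0,-7.5],"claw": 2.4},{"travel": [-30.1,-5.8,4.9],"delta_rot": [0,0,-8.7],"claw": 2.4},{"travel": [-34.4,-6.63,5.6],"delta_rot": [0,0,-10],"claw": 2.4},{"travel": [-38.7,-7.46,6.3],"delta_rot": [0,0,-11.2],"claw": 2.4},{"travel": [-43.0,-8.3,7.0],"delta_rot": [0,0,-12.4],"claw": 2.4}]' --squeeze 20

```text
t: 1.25
tcp_pos: [0.5475, 0.3914, 0.3343]
orientation: [180.0, 0.0, 177.9]
wrist_force: [0.6, 1.1, 0.4]
width: 0.0239
gripper_force: 0.0
```

Emit:
drive_tool --plan '[{"travel": [0,0,0],"delta_rot": [0,0,0],"claw": 2.4},{"travel": [0,0,0],"delta_rot": [0,0,0],"claw": 2.4},{"travel": [0,0,0],"delta_rot": [0,0,0],"claw": 2.4}]'

```text
t: 1.55
tcp_pos: [0.5454, 0.3929, 0.3349]
orientation: [180.0, -0.0, 177.9]
wrist_force: [0.4, -0.4, 1.0]
width: 0.0243
gripper_force: 0.0
```

```bash
python3 - <<'E'
from h import *
st()
c=cam("top");save(c,"pics/c.png",(90,150,240,260),5)
print(proj(c,(.5466,.3927,.105)))
E
```

```text
1.55 tcp [0.5454 0.3929 0.3349] ori [ 1.7999e+02 -1.0000e-02  1.7789e+02] F [ 0.4 -0.4  1. ] T [0.02 0.04 0.01] w 0.0243 g 0.0
(np.float64(121.54509014726071), np.float64(203.03338358506312))
```

View pics/c.png

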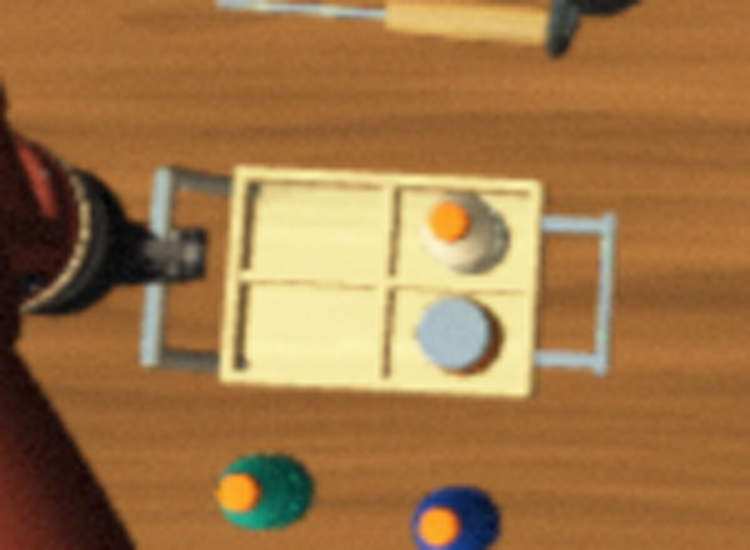

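The gripper is over the bar (crop (155,265)). The front finger shows at crop (185,255), clear of the tray. I'll descend to just above the bar and check the straddle from the side.

Emit:
drive_tool --plan '[{"travel": [0,0,1],"delta_rot": [0,0,0],"claw": 2.4},{"travel": [0,0,2.5],"delta_rot": [0,0,0],"claw": 2.4},{"travel": [0,0,4],"delta_rot": [0,0,0],"claw": 2.4},{"travel": [0,0,4.6],"delta_rot": [0,0,0],"claw": 2.4},{"travel": [0,0,4.6],"delta_rot": [0,0,0],"claw": 2.4}]'

```text
t: 2.1
tcp_pos: [0.5454, 0.3923, 0.2866]
orientation: [-179.9, -0.2, 177.9]
wrist_force: [0.4, 1.0, -0.0]
width: 0.0238
gripper_force: 0.0
```

```bash
python3 - <<'E'
from h import *
st()
c=cam("scene");save(c,"pics/d.png",(250,200,390,300),5.5)
for p in((.5466,.3927,.105),(.5466,.3927,.12)): u,v=proj(c,p);print((u-250)*5.5,(v-200)*5.5)
E
```

```text
2.1 tcp [0.5454 0.3923 0.2866] ori [-1.7992e+02 -1.5000e-01  1.7787e+02] F [ 0.4  1.  -0. ] T [-0.02  0.03  0.03] w 0.0238 g 0.0
501.3973803462997 393.14277887085547
505.58564329536887 372.5834089920702
```

View pics/d.png

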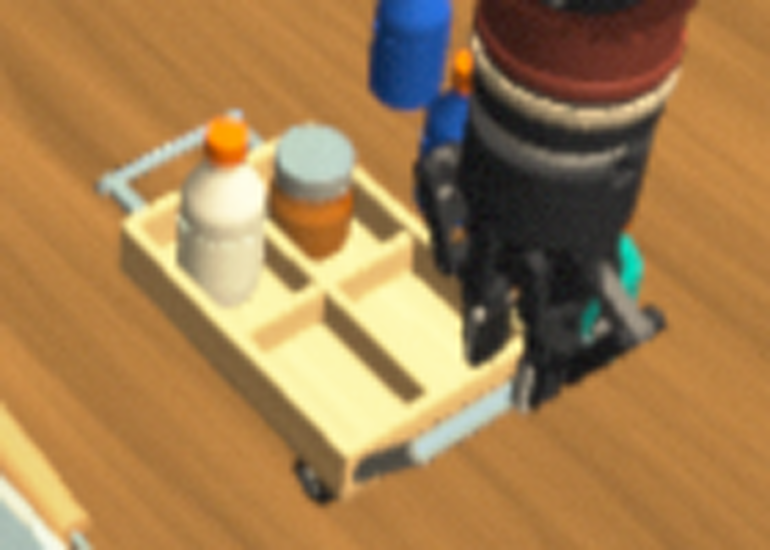

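The fingers are at about (485,350) and (540,395), either side of the bar's middle at (501,393). I'll go down and close.

Emit:
drive_tool --plan '[{"travel": [0,0,1],"delta_rot": [0,0,0],"claw": 2.4},{"travel": [0,0,2],"delta_rot": [0,0,0],"claw": 2.4},{"travel": [0,0,2.9],"delta_rot": [0,0,0],"claw": 2.4},{"travel": [0,0,2.9],"delta_rot": [0,0,0],"claw": 2.0},{"travel": [0,0,2.9],"delta_rot": [0,0,0],"claw": 1.6},{"travel": [0,0,2.9],"delta_rot": [0,0,0],"claw": 1.3},{"travel": [0,0,2.9],"delta_rot": [0,0,0],"claw": 1.0},{"travel": [0,0,2.9],"delta_rot": [0,0,0],"claw": 1.0},{"travel": [0,0,2.9],"delta_rot": [0,0,0],"claw": 1.0}]' --squeeze 20

```text
t: 3.05
tcp_pos: [0.5462, 0.3926, 0.2602]
orientation: [180.0, 0.0, 177.9]
wrist_force: [0.1, 2.0, 2.0]
width: 0.0111
gripper_force: 19.6
```

```bash
python3 - <<'E'
from h import *
st()
E
```

```text
3.05 tcp [0.5462 0.3926 0.2602] ori [1.7997e+02 4.0000e-02 1.7786e+02] F [0.1 2.  2. ] T [ 0.07  0.01 -0.03] w 0.0111 g 19.6
```

Emit:
drive_tool --plan '[{"travel": [0,-0.2,0],"delta_rot": [0,0,0],"claw": 1.0},{"travel": [0,-0.6,0],"delta_rot": [0,0,0],"claw": 1.0},{"travel": [0,-1.1,0],"delta_rot": [0,0,0],"claw": 1.0},{"travel": [0,-1.7,0],"delta_rot": [0,0,0],"claw": 1.0},{"travel": [0,-2.3,0],"delta_rot": [0,0,0],"claw": 1.0},{"travel": [0,-2.9,0],"delta_rot": [0,0,0],"claw": 1.0},{"travel": [0,-3.5,0],"delta_rot": [0,0,0],"claw": 1.0},{"travel": [0,-4.1,0],"delta_rot": [0,0,0],"claw": 1.0},{"travel": [0,-4.7,0],"delta_rot": [0,0,0],"claw": 1.0},{"travel": [0,-5.3,0],"delta_rot": [0,0,0],"claw": 1.0}]'

```text
t: 4.05
tcp_pos: [0.5441, 0.339, 0.2601]
orientation: [180.0, 0.0, 177.9]
wrist_force: [0.4, 1.2, 5.0]
width: 0.0114
gripper_force: 19.9
```

Emit:
drive_tool --plan '[{"travel": [0,-0.6,0],"delta_rot": [0,0,0],"claw": 1.0},{"travel": [0,-1.2,0],"delta_rot": [0,0,0],"claw": 1.0},{"travel": [0,-1.8,0],"delta_rot": [0,0,0],"claw": 1.0},{"travel": [0,-2.4,0],"delta_rot": [0,0,0],"claw": 1.0},{"travel": [0,-3.0,0],"delta_rot": [0,0,0],"claw": 1.0},{"travel": [0,-3.6,0],"delta_rot": [0,0,0],"claw": 1.0},{"travel": [0,-4.2,0],"delta_rot": [0,0,0],"claw": 1.0},{"travel": [0,-4.8,0],"delta_rot": [0,0,0],"claw": 1.0},{"travel": [0,-5.2,0],"delta_rot": [0,0,0],"claw": 1.0},{"travel": [0,-5.4,0],"delta_rot": [0,0,0],"claw": 1.0}]'

```text
t: 5.05
tcp_pos: [0.5421, 0.2848, 0.26]
orientation: [-180.0, 0.0, 177.8]
wrist_force: [0.0, 0.9, 6.0]
width: 0.0111
gripper_force: 20.0
```

```bash
python3 - <<'E'
from h import *
st()
c=cam("top");d=cam("scene")
im=c["image"][:,:,::-1][165:245,140:265]; jm=d["image"][:,:,::-1][165:265,235:365]
cv2.imwrite("pics/e.png",cv2.resize(im,None,fx=6,fy=6,interpolation=cv2.INTER_CUBIC))
cv2.imwrite("pics/f.png",cv2.resize(jm,None,fx=6,fy=6,interpolation=cv2.INTER_CUBIC))
E
```

```text
5.05 tcp [0.5421 0.2848 0.26  ] ori [-1.8000e+02  3.0000e-02  1.7783e+02] F [0.  0.9 6. ] T [ 0.13 -0.02  0.09] w 0.0111 g 20.0
```

View pics/e.png

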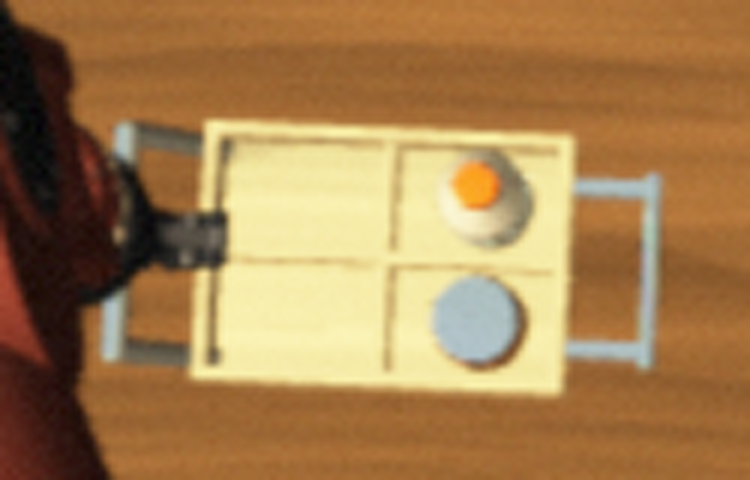

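View pics/f.png

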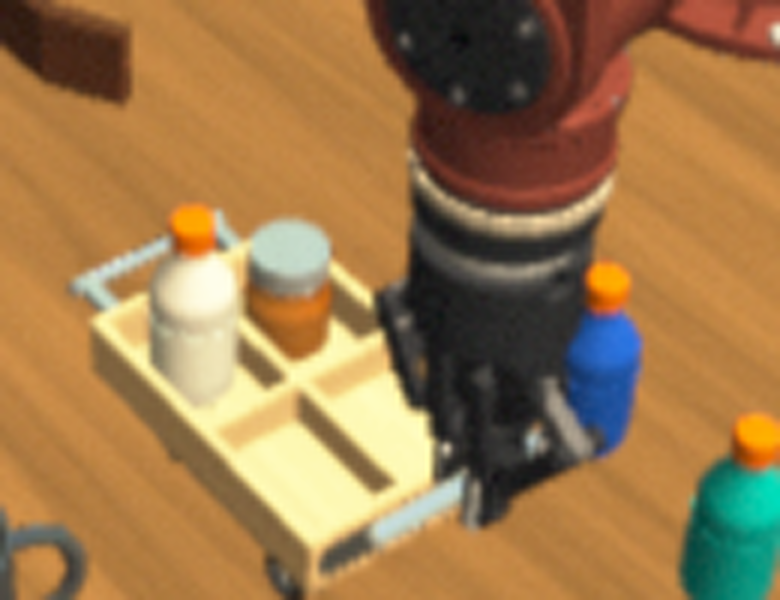

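The caddy stands straight with both loads upright: rim corners (205,122), (575,135), (563,393), (190,380), nose rail (652,178)–(645,362). Vertical force has built up to 6 N, so I'll relax the grip and re-grip before steering.

Emit:
drive_tool --plan '[{"travel": [0,0,0],"delta_rot": [0,0,0],"claw": 1.5},{"travel": [0,0,0],"delta_rot": [0,0,0],"claw": 1.5},{"travel": [0,0,0],"delta_rot": [0,0,0],"claw": 1.5},{"travel": [0,0,0],"delta_rot": [0,0,0],"claw": 1.5}]'

```text
t: 5.55
tcp_pos: [0.5419, 0.2855, 0.2593]
orientation: [-180.0, -0.0, 177.9]
wrist_force: [-0.1, 0.1, -0.6]
width: 0.015
gripper_force: 0.0
```

Emit:
drive_tool --plan '[{"travel": [0,0,0],"delta_rot": [0,0,0],"claw": 1.0},{"travel": [0,0,0],"delta_rot": [0,0,0],"claw": 1.0},{"travel": [0,0,0],"delta_rot": [0,0,0],"claw": 1.0},{"travel": [0,0,0],"delta_rot": [0,0,0],"claw": 1.0}]'

```text
t: 5.95
tcp_pos: [0.5419, 0.2856, 0.2595]
orientation: [-180.0, -0.0, 177.9]
wrist_force: [-0.1, -0.9, -1.0]
width: 0.011
gripper_force: 19.5
```

```bash
python3 - <<'E'
from h import *
st()
c=cam("top")
A=lambda u,v,z:ray(c,140+(u-2.5)/6,165+(v-2.5)/6,z)
T=[A(*p,.074) for p in((205,122),(575,135),(563,393),(190,380))]
nl,nr=A(652,178,.059),A(645,362,.059)
bl,br=A(125,125,.110),A(112,358,.110)
yaw=lambda d:np.degrees(np.arctan2(d[1],d[0]))
print("mid",np.mean(T,0),"nose",(nl+nr)/2,"bar",(bl+br)/2,"yaw",yaw(T[1]-T[0]),yaw(T[2]-T[3]),yaw(T[0]-T[3])-90,yaw(T[1]-T[2])-90,yaw(nl+nr-bl-br))
E
```

```text
5.95 tcp [0.5419 0.2856 0.2595] ori [-1.7999e+02 -2.0000e-02  1.7786e+02] F [-0.1 -0.9 -1. ] T [-0.02  0.02  0.04] w 0.011 g 19.5
mid [0.53841771 0.16132677 0.074     ] nose [0.53437144 0.03219904 0.059     ] bar [0.54221173 0.28332071 0.11      ] yaw -91.5261222376837 -91.48109194138823 -91.85413088965733 -91.91559367547036 -91.7882553835379
```

```bash
cat > path.py <<'E'
from h import *
from scipy.interpolate import CubicHermiteSpline
X0,Y0,H0=.5404,.2217,-91.9; Ye=.04; mid=lambda y:.5314-.0175*(y+.338)
f=CubicHermiteSpline([-Y0,-Ye],[X0,mid(Ye)],[-.0332,.0175]);g=f.derivative()
def pose(y):
    x,m=(f(-y),g(-y)) if y>Ye else (mid(y),.0175)
    h=-np.pi/2+np.arctan(m)
    return x-.062*np.cos(h),y-.062*np.sin(h),np.degrees(h)
ys=list(Y0-np.array([.0015,.005]))
while ys[-1]>-.085: ys.append(ys[-1]-.006)
bx,by,bh=pose(Y0)
# tool pose = bar pose + const
prev=(bx,by,.26,177.86)
for i in range(0,len(ys),10):
    print("call from axle y",round(prev[1],4))
    t=[(lambda p:(p[0],p[1],.26,177.86+p[2]-bh))(pose(y)) for y in ys[i:i+10]]
    rows(prev,t);prev=t[-1];print(np.round(prev,4))
E
python3 path.py
```

```text
call from axle y 0.2837
[-0.02, -0.15, -0.0] 0.2
[-0.07, -0.5, -0.0] 0.64
[-0.14, -1.1, -0.0] 1.35
[-0.19, -1.7, -0.0] 2.0
[-0.23, -2.31, -0.0] 2.59
[-0.26, -2.91, -0.0] 3.12
[-0.28, -3.52, -0.0] 3.6
[-0.29, -4.12, -0.0] 4.01
[-0.29, -4.73, -0.0] 4.37
[-0.27, -5.33, -0.0] 4.67
[  0.5432   0.2303   0.26   173.1893]
call from axle y 0.2303
[-0.03, -0.6, -0.0] 0.24
[-0.05, -1.21, -0.0] 0.42
[-0.06, -1.81, -0.0] 0.55
[-0.06, -2.42, -0.0] 0.62
[-0.06, -3.02, -0.0] 0.63
[-0.05, -3.63, -0.0] 0.58
[-0.03, -4.23, -0.0] 0.47
[-0.01, -4.84, -0.0] 0.31
[0.01, -5.44, -0.0] 0.09
[0.04, -6.04, -0.0] -0.19
[5.357000e-01 1.703000e-01 2.600000e-01 1.733801e+02]
call from axle y 0.1703
[0.03, -0.6, -0.0] -0.34
[0.07, -1.21, -0.0] -0.73
[0.1, -1.81, -0.0] -1.19
[0.14, -2.41, -0.0] -1.7
[0.18, -3.02, -0.0] -2.27
[0.22, -3.62, -0.0] -2.9
[0.26, -4.23, -0.0] -3.59
[0.29, -4.83, -0.0] -4.34
[0.33, -5.44, -0.0] -5.15
[0.36, -6.04, -0.0] -6.02
[5.251000e-01 1.107000e-01 2.600000e-01 1.794013e+02]
call from axle y 0.1107
[0.09, -0.6, -0.0] -0.93
[0.12, -1.2, -0.0] -1.36
[0.11, -1.8, -0.0] -1.36
[0.09, -2.4, -0.0] -1.36
[0.07, -3.0, -0.0] -1.36
[0.06, -3.6, -0.0] -1.36
[0.04, -4.2, -0.0] -1.36
[0.02, -4.8, -0.0] -1.36
[0.01, -5.4, -0.0] -1.36
[-0.01, -6.0, -0.0] -1.36
[5.246000e-01 5.070000e-02 2.600000e-01 1.807641e+02]
call from axle y 0.0507
[-0.0, -0.6, -0.0] 0.0
[-0.0, -1.2, -0.0] 0.0
[-0.01, -1.8, -0.0] 0.0
[-0.01, -2.4, -0.0] 0.0
[-0.01, -3.0, -0.0] 0.0
[-0.01, -3.6, -0.0] 0.0
[-0.02, -4.2, -0.0] 0.0
[-0.02, -4.8, -0.0] 0.0
[-0.02, -5.4, -0.0] 0.0
[-0.02, -6.0, -0.0] 0.0
[ 5.256000e-01 -9.300000e-03  2.600000e-01  1.807641e+02]
call from axle y -0.0093
[-0.0, -0.6, -0.0] 0.0
[-0.0, -1.2, -0.0] 0.0
[-0.01, -1.8, -0.0] 0.0
[ 5.260000e-01 -2.730000e-02  2.600000e-01  1.807641e+02]
```

Emit:
drive_tool --plan '[{"travel": [-0.02,-0.15,0],"delta_rot": [0,0,0.2],"claw": 1.0},{"travel": [-0.07,-0.5,0],"delta_rot": [0,0,0.64],"claw": 1.0},{"travel": [-0.14,-1.1,0],"delta_rot": [0,0,1.35],"claw": 1.0},{"travel": [-0.19,-1.7,0],"delta_rot": [0,0,2.0],"claw": 1.0},{"travel": [-0.23,-2.3,0],"delta_rot": [0,0,2.6],"claw": 1.0},{"travel": [-0.26,-2.9,0],"delta_rot": [0,0,3.1],"claw": 1.0},{"travel": [-0.28,-3.5,0],"delta_rot": [0,0,3.6],"claw": 1.0},{"travel": [-0.29,-4.1,0],"delta_rot": [0,0,4.0],"claw": 1.0},{"travel": [-0.29,-4.7,0],"delta_rot": [0,0,4.35],"claw": 1.0},{"travel": [-0.27,-5.3,0],"delta_rot": [0,0,4.65],"claw": 1.0}]'

```text
t: 7.0
tcp_pos: [0.5427, 0.232, 0.2597]
orientation: [180.0, 0.0, 173.2]
wrist_force: [0.9, 0.3, -0.9]
width: 0.0112
gripper_force: 19.8
```

Emit:
drive_tool --plan '[{"travel": [-0.03,-0.6,0],"delta_rot": [0,0,0.24],"claw": 1.0},{"travel": [-0.05,-1.2,0],"delta_rot": [0,0,0.42],"claw": 1.0},{"travel": [-0.06,-1.8,0],"delta_rot": [0,0,0.55],"claw": 1.0},{"travel": [-0.06,-2.4,0],"delta_rot": [0,0,0.62],"claw": 1.0},{"travel": [-0.06,-3.0,0],"delta_rot": [0,0,0.63],"claw": 1.0},{"travel": [-0.05,-3.6,0],"delta_rot": [0,0,0.58],"claw": 1.0},{"travel": [-0.03,-4.2,0],"delta_rot": [0,0,0.47],"claw": 1.0},{"travel": [-0.01,-4.8,0],"delta_rot": [0,0,0.31],"claw": 1.0},{"travel": [0.01,-5.4,0],"delta_rot": [0,0,0.09],"claw": 1.0},{"travel": [0.04,-6.0,0],"delta_rot": [0,0,-0.2],"claw": 1.0}]'

```text
t: 8.0
tcp_pos: [0.5351, 0.1725, 0.2597]
orientation: [180.0, -0.0, 173.4]
wrist_force: [-0.7, 1.4, -1.0]
width: 0.0109
gripper_force: 19.7
```

Emit:
drive_tool --plan '[{"travel": [0.03,-0.6,0],"delta_rot": [0,0,-0.34],"claw": 1.0},{"travel": [0.07,-1.2,0],"delta_rot": [0,0,-0.73],"claw": 1.0},{"travel": [0.1,-1.8,0],"delta_rot": [0,0,-1.2],"claw": 1.0},{"travel": [0.14,-2.4,0],"delta_rot": [0,0,-1.7],"claw": 1.0},{"travel": [0.18,-3.0,0],"delta_rot": [0,0,-2.3],"claw": 1.0},{"travel": [0.22,-3.6,0],"delta_rot": [0,0,-2.9],"claw": 1.0},{"travel": [0.26,-4.2,0],"delta_rot": [0,0,-3.6],"claw": 1.0},{"travel": [0.29,-4.8,0],"delta_rot": [0,0,-4.3],"claw": 1.0},{"travel": [0.33,-5.4,0],"delta_rot": [0,0,-5.15],"claw": 1.0},{"travel": [0.36,-6.0,0],"delta_rot": [0,0,-6.0],"claw": 1.0}]'

```text
t: 9.0
tcp_pos: [0.5247, 0.1133, 0.2597]
orientation: [180.0, -0.0, 179.5]
wrist_force: [-0.4, 0.7, -1.6]
width: 0.0114
gripper_force: 19.9
```

Emit:
drive_tool --plan '[{"travel": [0.05,-0.3,0],"delta_rot": [0,0,-0.5],"claw": 1.0},{"travel": [0.09,-0.6,0],"delta_rot": [0,0,-0.93],"claw": 1.0},{"travel": [0.11,-0.9,0],"delta_rot": [0,0,-1.2],"claw": 1.0},{"travel": [0.12,-1.1,0],"delta_rot": [0,0,-1.36],"claw": 1.0},{"travel": [0.12,-1.1,0],"delta_rot": [0,0,-1.36],"claw": 1.0}]'

```text
t: 9.5
tcp_pos: [0.5235, 0.1026, 0.2597]
orientation: [-180.0, 0.0, -179.2]
wrist_force: [-0.5, -0.2, -1.9]
width: 0.0111
gripper_force: 19.6
```

```bash
python3 - <<'E'
from h import *
st()
c=cam("top");save(c,"pics/g.png",(200,160,400,260),4)
E
```

```text
9.5 tcp [0.5235 0.1026 0.2597] ori [-179.99    0.   -179.24] F [-0.5 -0.2 -1.9] T [-0.09  0.11 -0.14] w 0.0111 g 19.6
```

View pics/g.png

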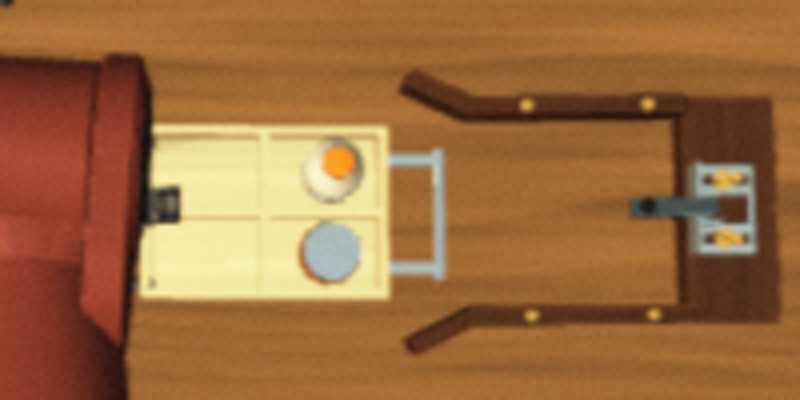

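The caddy's front is at (389,126)–(390,297) and its nose rail at (437,152)–(441,277), lined up with the bay. I'll check the numbers.

```bash
python3 - <<'E'
from h import *
c=cam("top")
A=lambda u,v,z:ray(c,200+(u-1.5)/4,160+(v-1.5)/4,z)
yaw=lambda d:np.degrees(np.arctan2(d[1],d[0]))
fl,fr,rl=A(389,126,.074),A(390,297,.074),A(155,126,.074)
rr=A(140,297,.074);nl,nr=A(437,152,.059),A(440,277,.059);dl,dr=A(264,217,.074),A(383,216,.074)
fm,nm=(fl+fr)/2,(nl+nr)/2
for n,p in(("front",fm),("nose",nm),("dl",dl),("dr",dr)): print(n,p,"off mid mm",1000*(p[0]-(.5314-.0175*(p[1]+.338))))
print(yaw(fl-fr)-90,yaw(nl-nr)-90,yaw(fr-rr),yaw(fl-rl),yaw(dr-dl))
s=[A(*p,.055) for p in((526,105),(648,104),(531,316),(654,314))];print("bay",(s[0]+s[2])/2,(s[1]+s[3])/2)
E
```

```text
front [ 0.52618336 -0.11217537  0.074     ] off mid mm -1.264713346082802
nose [ 0.52513616 -0.14963521  0.059     ] off mid mm -2.9674516328667133
dl [ 0.52108043 -0.02059519  0.074     ] off mid mm -4.764984678666595
dr [ 0.52257845 -0.10743459  0.074     ] off mid mm -4.786658566055313
-89.65671383289019 -88.76181456371864 -89.48865888527509 -89.49968881440252 -89.01172209830025
bay [ 0.52921764 -0.21666784  0.055     ] [ 0.53112516 -0.30727688  0.055     ]
```

Emit:
drive_tool --plan '[{"travel": [0.01,-0.15,0],"delta_rot": [0,0,-0.13],"claw": 1.0},{"travel": [0.04,-0.5,0],"delta_rot": [0,0,-0.4],"claw": 1.0},{"travel": [0.08,-1.1,0],"delta_rot": [0,0,-0.8],"claw": 1.0},{"travel": [0.1,-1.7,0],"delta_rot": [0,0,-1.2],"claw": 1.0},{"travel": [0.12,-2.3,0],"delta_rot": [0,0,-1.45],"claw": 1.0},{"travel": [0.12,-2.9,0],"delta_rot": [0,0,-1.65],"claw": 1.0},{"travel": [0.12,-3.5,0],"delta_rot": [0,0,-1.8],"claw": 1.0},{"travel": [0.1,-4.1,0],"delta_rot": [0,0,-1.9],"claw": 1.0},{"travel": [0.08,-4.7,0],"delta_rot": [0,0,-1.9],"claw": 1.0},{"travel": [0.055,-5.3,0],"delta_rot": [0,0,-1.85],"claw": 1.0}]'

```text
t: 10.6
tcp_pos: [0.5237, 0.0493, 0.2598]
orientation: [180.0, 0.0, -177.4]
wrist_force: [0.3, 1.3, -1.5]
width: 0.011
gripper_force: 19.9
```

Emit:
drive_tool --plan '[{"travel": [-0.015,-0.6,0],"delta_rot": [0,0,0.12],"claw": 1.0},{"travel": [-0.03,-1.2,0],"delta_rot": [0,0,0.32],"claw": 1.0},{"travel": [-0.055,-1.8,0],"delta_rot": [0,0,0.58],"claw": 1.0},{"travel": [-0.08,-2.4,0],"delta_rot": [0,0,0.9],"claw": 1.0},{"travel": [-0.11,-3.0,0],"delta_rot": [0,0,1.3],"claw": 1.0},{"travel": [-0.15,-3.6,0],"delta_rot": [0,0,1.75],"claw": 1.0},{"travel": [-0.15,-4.1,0],"delta_rot": [0,0,1.85],"claw": 1.0},{"travel": [-0.14,-4.5,0],"delta_rot": [0,0,1.85],"claw": 1.0},{"travel": [-0.14,-4.7,0],"delta_rot": [0,0,1.85],"claw": 1.0},{"travel": [-0.14,-4.7,0],"delta_rot": [0,0,1.85],"claw": 1.0}]'

```text
t: 11.6
tcp_pos: [0.5272, 0.0026, 0.2596]
orientation: [-180.0, -0.0, -179.3]
wrist_force: [0.8, -0.7, -0.7]
width: 0.011
gripper_force: 19.7
```

```bash
python3 - <<'E'
from h import *
st()
c=cam("top");save(c,"pics/i.png",(230,160,405,260),4.5)
E
```

```text
11.6 tcp [0.5272 0.0026 0.2596] ori [-1.7999e+02 -1.0000e-02 -1.7925e+02] F [ 0.8 -0.7 -0.7] T [-0.1  -0.12  0.09] w 0.011 g 19.7
```

View pics/i.png

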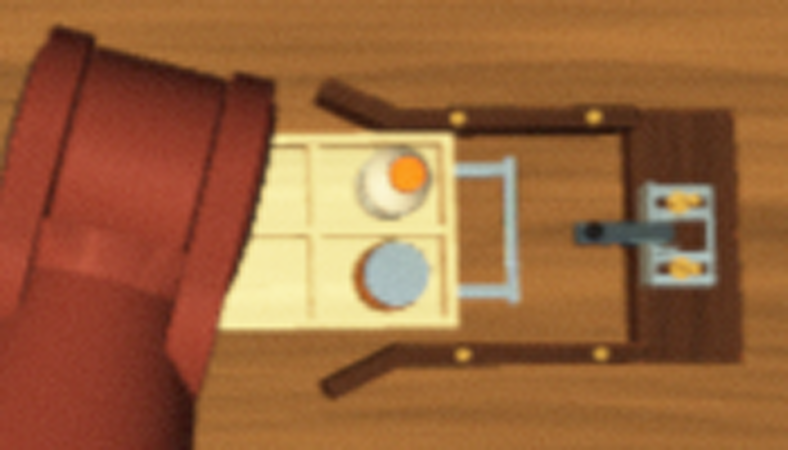

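The tray front is now between the cheeks: corners (457,133), (459,327), nose rail (511,157)–(514,300). I'll check how well it is centred.

```bash
python3 - <<'E'
from h import *
c=cam("top")
A=lambda u,v,z:ray(c,230+(u-1.75)/4.5,160+(v-1.75)/4.5,z)
yaw=lambda d:np.degrees(np.arctan2(d[1],d[0]))
fl,fr=A(457,133,.074),A(459,327,.074);nl,nr=A(511,157,.059),A(514,300,.059)
for n,p in(("front",(fl+fr)/2),("nose",(nl+nr)/2)): print(n,p,"off mm",1000*(p[0]-(.5314-.0175*(p[1]+.338))))
print(yaw(fl-fr)-90,yaw(nl-nr)-90,np.linalg.norm(fl-fr),yaw(fr-A(218,327,.074)))
s=[A(*p,.055) for p in((457,118),(593,117),(463,355),(600,354))];print((s[0]+s[2])/2,(s[1]+s[3])/2)
print("plate front",A(643,235,.04),"plate rear",A(713,235,.037),"tip",A(574,232,.065))
E
```

```text
front [ 0.53227513 -0.21259024  0.074     ] off mm 3.0698051615846156
nose [ 0.53449299 -0.25074277  0.059     ] off mm 4.619991493834519
-89.8045332301094 -89.33650121946943 0.12615331876717625 -89.48906752546895
[ 0.52946557 -0.21691546  0.055     ] [ 0.53091648 -0.30665746  0.055     ]
plate front [ 0.53211298 -0.34093505  0.04      ] plate rear [ 0.5327279  -0.38827009  0.037     ] tip [ 0.53198108 -0.28975672  0.065     ]
```

Emit:
drive_tool --plan '[{"travel": [-0.015,-0.2,0],"delta_rot": [0,0,0.15],"claw": 1.0},{"travel": [-0.025,-0.6,0],"delta_rot": [0,0,0.3],"claw": 1.0},{"travel": [-0.035,-1.1,0],"delta_rot": [0,0,0.45],"claw": 1.0},{"travel": [-0.045,-1.6,0],"delta_rot": [0,0,0.6],"claw": 1.0},{"travel": [-0.04,-2.1,0],"delta_rot": [0,0,0.6],"claw": 1.0},{"travel": [-0.035,-2.6,0],"delta_rot": [0,0,0.6],"claw": 1.0},{"travel": [-0.03,-3.0,0],"delta_rot": [0,0,0.6],"claw": 1.0},{"travel": [-0.03,-3.3,0],"delta_rot": [0,0,0.6],"claw": 1.0},{"travel": [-0.03,-3.4,0],"delta_rot": [0,0,0.6],"claw": 1.0},{"travel": [-0.03,-3.4,0],"delta_rot": [0,0,0.6],"claw": 1.0}]'

```text
t: 12.7
tcp_pos: [0.5279, -0.0313, 0.2596]
orientation: [-180.0, -0.0, -179.8]
wrist_force: [0.3, -1.7, -1.5]
width: 0.0111
gripper_force: 19.6
```

```bash
python3 - <<'E'
from h import *
st()
E
```

```text
12.7 tcp [ 0.5279 -0.0313  0.2596] ori [-180.     -0.   -179.85] F [ 0.3 -1.7 -1.5] T [-0.08 -0.02  0.06] w 0.0111 g 19.6
```

Emit:
drive_tool --plan '[{"travel": [0,-0.1,0],"delta_rot": [0,0,0],"claw": 1.0},{"travel": [0,-0.25,0],"delta_rot": [0,0,0],"claw": 1.0},{"travel": [0,-0.4,0],"delta_rot": [0,0,0],"claw": 1.0},{"travel": [0,-0.55,0],"delta_rot": [0,0,0],"claw": 1.0},{"travel": [0,-0.7,0],"delta_rot": [0,0,0],"claw": 1.0}]'

```text
t: 13.2
tcp_pos: [0.528, -0.0382, 0.2597]
orientation: [180.0, 0.0, -179.8]
wrist_force: [0.2, 1.5, -0.9]
width: 0.0117
gripper_force: 19.6
```

Emit:
drive_tool --plan '[{"travel": [0,-0.15,0],"delta_rot": [0,0,0],"claw": 1.0},{"travel": [0,-0.3,0],"delta_rot": [0,0,0],"claw": 1.0},{"travel": [0,-0.45,0],"delta_rot": [0,0,0],"claw": 1.0},{"travel": [0,-0.6,0],"delta_rot": [0,0,0],"claw": 1.0}]'

```text
t: 13.6
tcp_pos: [0.528, -0.0442, 0.2597]
orientation: [180.0, 0.0, -179.8]
wrist_force: [-0.1, 0.8, -2.0]
width: 0.0108
gripper_force: 19.6
```

Emit:
drive_tool --plan '[{"travel": [0,-0.1,0],"delta_rot": [0,0,0],"claw": 1.0},{"travel": [0,-0.2,0],"delta_rot": [0,0,0],"claw": 1.0},{"travel": [0,-0.3,0],"delta_rot": [0,0,0],"claw": 1.0},{"travel": [0,-0.4,0],"delta_rot": [0,0,0],"claw": 1.0}]'

```text
t: 14.0
tcp_pos: [0.528, -0.048, 0.2597]
orientation: [180.0, 0.0, -179.8]
wrist_force: [0.0, 1.7, -0.5]
width: 0.0112
gripper_force: 19.7
```

Emit:
drive_tool --plan '[{"travel": [0,-0.1,0],"delta_rot": [0,0,0],"claw": 1.0},{"travel": [0,-0.2,0],"delta_rot": [0,0,0],"claw": 1.0},{"travel": [0,-0.3,0],"delta_rot": [0,0,0],"claw": 1.0},{"travel": [0,-0.4,0],"delta_rot": [0,0,0],"claw": 1.0}]'

```text
t: 14.4
tcp_pos: [0.528, -0.0521, 0.2597]
orientation: [180.0, 0.0, -179.8]
wrist_force: [-0.4, 2.6, -0.0]
width: 0.011
gripper_force: 19.7
```

Emit:
drive_tool --plan '[{"travel": [0,-0.1,0],"delta_rot": [0,0,0],"claw": 1.0},{"travel": [0,-0.2,0],"delta_rot": [0,0,0],"claw": 1.0},{"travel": [0,-0.3,0],"delta_rot": [0,0,0],"claw": 1.0},{"travel": [0,-0.3,0],"delta_rot": [0,0,0],"claw": 1.0}]'

```text
t: 14.8
tcp_pos: [0.528, -0.0551, 0.2597]
orientation: [180.0, 0.0, -179.8]
wrist_force: [-0.0, 2.7, -0.1]
width: 0.0112
gripper_force: 19.7
```

Emit:
drive_tool --plan '[{"travel": [0,-0.1,0],"delta_rot": [0,0,0],"claw": 1.0},{"travel": [0,-0.2,0],"delta_rot": [0,0,0],"claw": 1.0},{"travel": [0,-0.3,0],"delta_rot": [0,0,0],"claw": 1.0},{"travel": [0,-0.3,0],"delta_rot": [0,0,0],"claw": 1.0}]'

```text
t: 15.2
tcp_pos: [0.5281, -0.0584, 0.2597]
orientation: [-180.0, 0.0, -179.9]
wrist_force: [0.6, 0.8, -0.9]
width: 0.011
gripper_force: 19.7
```

Emit:
drive_tool --plan '[{"travel": [0,-0.1,0],"delta_rot": [0,0,0],"claw": 1.0},{"travel": [0,-0.2,0],"delta_rot": [0,0,0],"claw": 1.0},{"travel": [0,-0.3,0],"delta_rot": [0,0,0],"claw": 1.0},{"travel": [0,-0.3,0],"delta_rot": [0,0,0],"claw": 1.0}]'

```text
t: 15.6
tcp_pos: [0.5281, -0.0613, 0.2597]
orientation: [-180.0, 0.0, -179.8]
wrist_force: [0.1, 0.6, -0.6]
width: 0.011
gripper_force: 19.7
```

Emit:
drive_tool --plan '[{"travel": [0,-0.1,0],"delta_rot": [0,0,0],"claw": 1.0},{"travel": [0,-0.2,0],"delta_rot": [0,0,0],"claw": 1.0},{"travel": [0,-0.2,0],"delta_rot": [0,0,0],"claw": 1.0}]'

```text
t: 15.9
tcp_pos: [0.5281, -0.0633, 0.2597]
orientation: [-180.0, 0.0, -179.8]
wrist_force: [-0.1, 0.5, -0.8]
width: 0.0116
gripper_force: 19.7
```

Emit:
drive_tool --plan '[{"travel": [0,-0.1,0],"delta_rot": [0,0,0],"claw": 1.0},{"travel": [0,-0.2,0],"delta_rot": [0,0,0],"claw": 1.0},{"travel": [0,-0.3,0],"delta_rot": [0,0,0],"claw": 1.0},{"travel": [0,-0.3,0],"delta_rot": [0,0,0],"claw": 1.0}]'

```text
t: 16.3
tcp_pos: [0.528, -0.0658, 0.2596]
orientation: [179.9, -0.0, -179.8]
wrist_force: [0.5, 4.8, 0.4]
width: 0.0112
gripper_force: 19.9
```

Emit:
drive_tool --plan '[{"travel": [0,-0.1,0],"delta_rot": [0,0,0],"claw": 1.0},{"travel": [0,-0.2,0],"delta_rot": [0,0,0],"claw": 1.0},{"travel": [0,-0.2,0],"delta_rot": [0,0,0],"claw": 1.0}]'

```text
t: 16.6
tcp_pos: [0.5279, -0.0674, 0.2596]
orientation: [179.9, -0.0, -179.8]
wrist_force: [0.3, 8.2, 0.9]
width: 0.0112
gripper_force: 20.0
```

Emit:
drive_tool --plan '[{"travel": [0,-0.05,0],"delta_rot": [0,0,0],"claw": 1.0},{"travel": [0,-0.1,0],"delta_rot": [0,0,0],"claw": 1.0},{"travel": [0,-0.1,0],"delta_rot": [0,0,0],"claw": 1.0}]'

```text
t: 16.9
tcp_pos: [0.5279, -0.0681, 0.2596]
orientation: [179.8, -0.0, -179.8]
wrist_force: [-0.9, 9.9, 1.4]
width: 0.0114
gripper_force: 20.1
```

Emit:
drive_tool --plan '[{"travel": [0,0.1,0],"delta_rot": [0,0,0],"claw": 1.0},{"travel": [0,0.2,0],"delta_rot": [0,0,0],"claw": 1.0},{"travel": [0,0.2,0],"delta_rot": [0,0,0],"claw": 1.0}]'

```text
t: 17.2
tcp_pos: [0.528, -0.0664, 0.2596]
orientation: [179.9, -0.0, -179.8]
wrist_force: [-1.1, 8.0, 2.5]
width: 0.0111
gripper_force: 20.0
```

Emit:
drive_tool --plan '[{"travel": [0,0.1,0],"delta_rot": [0,0,0],"claw": 1.0},{"travel": [0,0.2,0],"delta_rot": [0,0,0],"claw": 1.0},{"travel": [0,0.2,0],"delta_rot": [0,0,0],"claw": 1.0}]'

```text
t: 17.5
tcp_pos: [0.528, -0.065, 0.2597]
orientation: [-180.0, -0.0, -179.8]
wrist_force: [-0.5, 2.2, 0.4]
width: 0.0114
gripper_force: 19.9
```

Emit:
drive_tool --plan '[{"travel": [0,0.1,0],"delta_rot": [0,0,0],"claw": 1.0},{"travel": [0,0.15,0],"delta_rot": [0,0,0],"claw": 1.0},{"travel": [0,0.15,0],"delta_rot": [0,0,0],"claw": 1.0}]'

```text
t: 17.8
tcp_pos: [0.5281, -0.0644, 0.2597]
orientation: [-179.9, 0.0, -179.9]
wrist_force: [-0.2, -5.3, -2.8]
width: 0.0111
gripper_force: 19.8
```

Pulling back meets 5 N of resistance, so the catch holds. I'll take the pull off, let go and rise.

Emit:
drive_tool --plan '[{"travel": [0,-0.1,0],"delta_rot": [0,0,0],"claw": 1.0},{"travel": [0,-0.1,0],"delta_rot": [0,0,0],"claw": 1.0},{"travel": [0,-0.1,0],"delta_rot": [0,0,0],"claw": 1.5},{"travel": [0,-0.1,0],"delta_rot": [0,0,0],"claw": 2.4},{"travel": [0,-0.1,0],"delta_rot": [0,0,0],"claw": 2.4},{"travel": [0,-0.1,0],"delta_rot": [0,0,0],"claw": 2.4},{"travel": [0,-0.1,0],"delta_rot": [0,0,0],"claw": 2.4}]'

```text
t: 18.5
tcp_pos: [0.5281, -0.0645, 0.2598]
orientation: [180.0, 0.0, -179.8]
wrist_force: [-0.4, 0.6, 0.5]
width: 0.024
gripper_force: 0.0
```

Emit:
drive_tool --plan '[{"travel": [0,0,-0.5],"delta_rot": [0,0,0],"claw": 2.4},{"travel": [0,0,-1.5],"delta_rot": [0,0,0],"claw": 2.4},{"travel": [0,0,-3],"delta_rot": [0,0,0],"claw": 2.4},{"travel": [0,0,-5],"delta_rot": [0,0,0],"claw": 2.4},{"travel": [0,0,-7],"delta_rot": [0,0,0],"claw": 2.4},{"travel": [0,1,-9],"delta_rot": [0,0,0],"claw": 2.4},{"travel": [0,4,-10],"delta_rot": [0,0,0],"claw": 2.4},{"travel": [0,8,-11],"delta_rot": [0,0,0],"claw": 2.4},{"travel": [0,11,-11],"delta_rot": [0,0,0],"claw": 2.4},{"travel": [0,11,-11],"delta_rot": [0,0,0],"claw": 2.4}]'

```text
t: 19.5
tcp_pos: [0.5276, 0.0483, 0.3718]
orientation: [180.0, 0.1, -179.6]
wrist_force: [1.0, -0.1, -1.0]
width: 0.0239
gripper_force: 0.0
```

```bash
python3 - <<'E'
from h import *
st()
c=cam("top");im=c["image"].astype(int)
# orange cap of the glue bottle, and pale tray extent, by colour, in the bay region
sub=im[165:260,270:400];m=(sub[...,0]>220)&(sub[...,1]>90)&(sub[...,1]<175)&(sub[...,2]<70)
v,u=np.nonzero(m);print("cap px",u.mean()+270,v.mean()+165,len(u),"->",ray(c,u.mean()+270,v.mean()+165,.11))
y=(sub.min(2)>100)&(sub[...,0]>215)&(sub[...,1]>195)&(sub[...,2]<200);v,u=np.nonzero(y);print("tray px",u.min()+270,u.max()+270,v.min()+165,v.max()+165)
e=ray(c,u.max()+270.5,v.mean()+165,.074);print("tray front",e)
E
```

```text
19.5 tcp [0.5276 0.0483 0.3718] ori [ 1.7997e+02  1.3000e-01 -1.7963e+02] F [ 1.  -0.1 -1. ] T [-0.    0.   -0.07] w 0.0239 g 0.0
cap px 344.73333333333335 199.2888888888889 45 -> [ 0.56249656 -0.24507911  0.11      ]
tray px 292 354 190 233
tray front [ 0.52838681 -0.28000906  0.074     ]
```

```bash
python3 -c "
from bench import *
print(finish_job())"
```

```text
the job is handed in; nothing more can be done
None
```

The caddy is parked in its bay and I handed the job in at about 19.6 s. The catch resisted a 5 N test pull, pushing force read 10 N at most, and the gripper is open and clear. I rolled it about 107 mm straight before steering so the castors could trail, but couldn't see them under the tray to confirm it.

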